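Take the pickling pot off its warmer

TASK

Press the push switch on the front of the warmer to turn it off, then lift the copper pot by its arched handle out from under the bench light and stand it on the cork mat beside, keeping hold until it stands there. Do not tip the pot by more than 30 degrees, knock the light or shift the cup, the jar or the steel block.

Things in the scene. Friction and masses are not known exactly. Their poses are not given: they have to be found in the camera images.
- warmer: White box-shaped warmer fixed to the bench, 240 (x) x 170 (y) mm, top at z = 51 mm; origin on the bench under the centre of its round dark hot plate; box from x = -145 to +95 mm. Hot plate 128 mm across, surface at z = 56 mm, raised rim 118 mm inside diameter up to z = 62 mm. The -x end carries the switch and faces roughly to the robot.
- switch (a joint): Travel of the red push switch (28 mm across) on the warmer's top near its -x end: 0 is up, 0.006 m fully down; it springs back and takes about 5 N.
- switch_top (a point): Centre of the top face of the red push switch; it is pressed straight down.
- pot: Copper pot with fixed lid, 0.35 to 0.7 kg, origin at the centre of its underside, z up. 96 mm across (102 at the lid), lid top at z = 86 mm. A stiff arched steel handle stands in its x-z plane: legs at x = +-56 mm, on top a level bar along x with a dark wooden sleeve, 14 mm thick, 56 mm long, axis at z = 140 mm.
- pot_grip (a point): Middle of the wooden sleeve of the pot's handle; x runs along the sleeve, z up.
- lamp: Bench light fixed to the bench; origin on the bench below the middle of its bar, near the warmer's origin. White bar 36 (x) x 220 (y) x 20 mm, underside 326 mm up (130 mm above the pot's sleeve), too low for a gripper pointing straight down onto the handle: come tilted from the lamp's -x side. Thin arm at z = 348 mm to a 16 mm post at x = +160 mm; foot 90 x 150 x 14 mm.
- mat: Brown cork mat with a black rubber border, 140 x 140 x 10 mm overall, fixed to the bench left or right of the warmer; origin at the centre of its underside.
- mat_top (a point): Centre of the cork mat's top face, 10 mm above the bench.
- board: Off-white scorched soldering board, 140 x 140 x 16 mm, fixed to the bench on the other side of the warmer; not for the pot. Origin at the centre of its underside.
- cup: Bystander: blue cup with files, 78 mm across, about 160 mm tall with the files, origin at the centre of its underside.
- jar: Bystander: green glass jar with black cap, 52 mm across, 65 mm tall, origin at the centre of its underside.
- block: Bystander: steel bench block 65 x 65 x 22 mm, origin at the centre of its underside.

How it is judged:
By the outcome, as a careful person would: the job done as asked, in the order asked, and still so for the second after the job is handed in, with the robot touching nothing.
It also fails if it takes over 51 s, if anything falls off the work surface, if the arm or the gripper's body presses on something with over 40 N, if the wrist force passes 120 N, or if a joint passes its speed limit or range.

ROBOT

A 7-joint arm with a two-finger parallel gripper is mounted at the origin on the work surface. World frame = base frame: x ahead of the robot, y to its left, z up, the work surface at z = 0. Lengths are in m, angles in degrees, forces in N, time in s.
With the tool pointing down it reaches from about 0.4 to 0.85 m from the base axis. Payload 4.5 kg.
Tool frame: the origin (TCP) lies midway between the tips of the shut fingers; the grasp point (between the pads) lies 19 mm behind it; z points along the fingers, y is the line along which they close (so a half turn about z gives the same grasp; the last joint's range is limited). The gripper opens to 85 mm and grips with 20 to 120 N. Pads are 22 mm wide; open, the fingers measure 114 mm over their backs; the gripper's body (76 mm by 85 mm) begins 54 mm behind the grasp point. The pads swing forward as they close: fully open they stand 13 mm farther back than shut.
Start: joints at [74.301, 39.483, -11.15, 89.685, 9.013, 51.709, -12.324], TCP at [0.189, -0.596, 0.231] pointing down, gripper open.
Joint ranges: [-172.22, 172.22], [-26.19, 119.32], [-84.43, 86.54], [7.71, 146.69], [-57.33, 237.33], [2.42, 119.75], [-152.13, 152.13]. Speed limits (degrees/s): [147.25, 147.25, 180, 180, 180, 180, 180].

INTERFACE

Orientations are given as a 3x3 rotation matrix whose columns are the frame's x, y, z axes.
In Python, from workcell import telemetry, viewer, workorder gives the robot as it stands.
- The arm moves only by the shell command python3 -m pendant 'ROWS'. ROWS is JSON, a list of rows, each an object with "claw": the finger opening in mm, from 0 to 85.4; "travel": the shift along the tool's x, y, z in mm, a list of three; "twist": the turn about the tool's z in rad. A call has 1 to 12 rows; each row is the pose to reach, as a shift and turn from the pose commanded when the call began, along the tool's axes at that moment; what a row does not reach only later rows make up. A row lasts 1/10 s, in which the tool goes at most 50 mm and 8.59 degrees, less where a joint would pass 70% of its speed; a pose out of reach is approached as far as the arm can. A call with a gripper value outside its range is refused whole. The fingers move at their own pace and stop on an object; the grip force is fixed at half the most. Time passes only in rows, so rows that repeat a pose let the fingers close. It gives the time, the measured TCP pose, the force, the opening and the grip force at its end, in the units of the state.
- telemetry.observe(): the state, without advancing time (a new reading comes with each control period).
- viewer.get_image(name): name is "scene" or "top" or "wrist"; returns (picture, depth): 384x512x3 uint8, red, green, blue; 384x512 float32, m along the optical axis (not along the pixel's ray), 0 where there is no reading.
- viewer.camera_info(name): a dict with "intrinsics" (3x3 intrinsics, pixels), "rvec" (rotation vector, rad) and "tvec" (3), from world to camera coordinates, as OpenCV has them. Camera axes: x right, y down, z forward; pixel columns grow to the right and rows downward; lengths in m; the calibration is good to about 2 mm. A picture is of the moment at which its call begins: read the wrist's pose just before it. camera_info takes no time and is no camera call; for the wrist camera it gives the pose at the moment of the call.
- workorder.finish_job(): hands the job in; it is judged then, once.
The state is a dict: "t": time; "joint_pos": joint angles; "qvel": joint speeds; "joint_efforts": joint torques, N m; "ee_pos": TCP position; "tcp_rot": TCP orientation; "ft_force": force on the tool from outside, world axes, zero at the start; "torque": the same for the moment, N m; "gripper_width": finger opening in m; "grasp_force": force on a finger pad.
Only numpy, scipy, OpenCV 4.12 (cv2) and the standard library are available. Lean on these libraries where they do the work, as an engineer would, in place of code of your own. Each camera call takes 0.05 s, during which the arm holds its last target. There are 200 camera calls.

## Working session

There is one attempt and no reset: what is moved stays moved. The work goes in short steps, Python scripts to look and compute and a shell command to move; the robot and the scene stay as the last step left them, time stands still between calls to the robot, and variables do not carry over. Pictures are saved under pics/ and viewed, at most 10 in all, crops included, and the job is handed in when it is done.

```bash
mkdir -p pics
cat > h.py <<'E'
import numpy as np, cv2
from workcell import telemetry, viewer
def cam(n):
    c=viewer.camera_info(n); K=np.array(c["intrinsics"]); R=cv2.Rodrigues(np.array(c["rvec"],float))[0]; t=np.array(c["tvec"],float).ravel()
    return K,R,t
def pts(n,d):
    K,R,t=cam(n); v,u=np.mgrid[:d.shape[0],:d.shape[1]]
    p=np.stack([(u-K[0,2])/K[0,0]*d,(v-K[1,2])/K[1,1]*d,d],-1)
    return (p-t)@R
def save(n,f):
    im,d=viewer.get_image(n); cv2.imwrite(f"pics/{f}.png",im[:,:,::-1]); np.save(f"pics/{f}.npy",d); return im,d
E
python3 - <<'E'
from h import *
s=telemetry.observe(); print(s["t"],s["ee_pos"],s["tcp_rot"])
for n in("scene","top"):
    save(n,n+"0"); K,R,t=cam(n); print(n,-R.T@t,R[2])
a=cv2.imread("pics/scene0.png");b=cv2.imread("pics/top0.png")
cv2.imwrite("pics/both.png",cv2.resize(np.vstack([a,b]),(400*1,600)))
E
```

```text
0.0 [ 0.18906293 -0.59500205  0.23044685] [[ 9.52993082e-01  3.02991152e-01 -7.39584149e-04]
 [ 3.02992014e-01 -9.52991384e-01  1.80575068e-03]
 [-1.57690843e-04 -1.94495600e-03 -9.99998096e-01]]
scene [1.02708766 0.32787032 1.02792175] [-0.41503422 -0.35244146 -0.83876792]
top [ 0.53317238 -0.03930319  1.18348899] [ 0.06234836  0.02350375 -0.99777766]
```

View pics/top0.png

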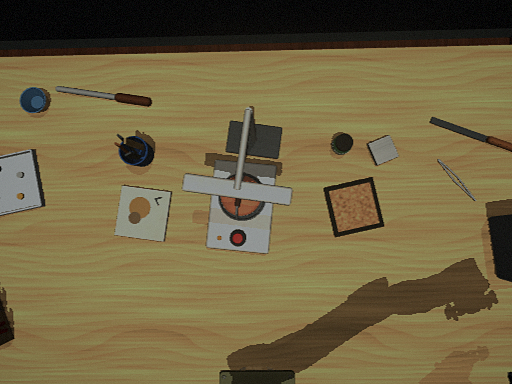

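View pics/scene0.png

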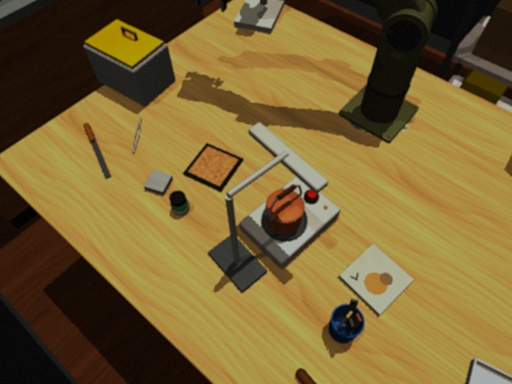

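The top view shows the switch at (238,238), the pot under the lamp bar at (241,197) with its dark sleeve near (238,203), the mat at (354,207), the jar at (342,143), the block at (382,150) and the cup at (136,150). In the scene view the switch is at (312,196) and the sleeve runs from about (275,207) to (300,188). Next I measure these.

```bash
python3 - <<'E'
from h import *
for n in("top","scene"):
    im=cv2.imread(f"pics/{n}0.png"); d=np.load(f"pics/{n}0.npy"); P=pts(n,d); h=cv2.cvtColor(im,cv2.COLOR_BGR2HSV)
    x,y,z=P[...,0],P[...,1],P[...,2]
    ok=(d>0)
    def rep(name,m,dirn=False):
        p=P[m]; 
        if len(p)<4: print(n,name,len(p));return
        c,(w,l),a=cv2.minAreaRect((p[:,:2]*1000).astype(np.float32))
        print(n,name,len(p),"med",np.median(p,0).round(4),"rect",np.round(c,1),round(w),round(l),round(a,1),"z",np.percentile(p[:,2],[5,95]).round(3))
    near=ok&(abs(x-.53)<.3)&(abs(y)<.45)
    red=((h[...,0]<6)|(h[...,0]>174))&(h[...,1]>170)&(h[...,2]>90)&near&(z<.075)&(z>.045)
    rep("red",red)
    rep("warmtop",near&(abs(z-.051)<.003)&(h[...,1]<60)&(h[...,2]>80))
    rep("lamp",near&(z>.325)&(z<.36)&(h[...,2]>80))
    rep("handle",near&(z>.19)&(z<.215))
    rep("potlid",near&(z>.135)&(z<.15))
    q=near&(z>.006)&(z<.014)&(h[...,2]<45); rep("matborder",q&(abs(x-.5)<.15)&(y<-.05))
    rep("cork",near&(abs(z-.010)<.004)&(h[...,0]<16)&(h[...,1]>100)&(h[...,2]>90)&(y<-.12)&(y>-.35))
    for nm,u0,u1,v0,v1 in ([("jar",325,358,128,160),("block",364,402,132,168),("cup",115,160,130,170),("mat",318,390,172,242)] if n=="top" else []):
        r=np.zeros_like(ok); r[v0:v1,u0:u1]=1
        rep(nm,r&ok&(z>.007))
E
python3 - <<'E'
import cv2
a=cv2.imread("pics/scene0.png")[170:270,205:355]; b=cv2.imread("pics/top0.png")[150:260,175:300]
import numpy as np
a=cv2.resize(a,(600,400),interpolation=2); b=cv2.resize(b,(455,400),interpolation=2)
cv2.imwrite("pics/z.png",cv2.resize(np.hstack([a,b]),(800,303)))
E
```

```text
top red 57 med [0.468  0.0439 0.0729] rect [467.9  42.7] 24 21 89.9 z [0.069 0.075]
top warmtop 2386 med [0.5064 0.028  0.0511] rect [551.7  33.9] 168 236 83.4 z [0.049 0.054]
top lamp 2354 med [0.5859 0.0132 0.3496] rect [655.8  12. ] 220 186 81.1 z [0.346 0.356]
top handle 74 med [0.5591 0.0331 0.201 ] rect [637.1  16.9] 13 202 77.8 z [0.192 0.206]
top potlid 496 med [0.5576 0.0305 0.1389] rect [625.  162.1] 212 350 1.1 z [0.136 0.145]
top matborder 625 med [ 0.5487 -0.2673  0.0102] rect [ 546.2 -274.6] 139 139 11.7 z [0.007 0.013]
top cork 1080 med [ 0.5448 -0.2794  0.0105] rect [ 544.8 -270.2] 115 130 11.9 z [0.007 0.013]
top jar 346 med [ 0.7146 -0.239   0.064 ] rect [ 714.9 -239.5] 51 57 46.9 z [0.02  0.068]
top block 584 med [ 0.7007 -0.3562  0.0221] rect [ 699.1 -363. ] 74 74 22.1 z [0.016 0.026]
top cup 792 med [0.7051 0.3112 0.0764] rect [718.7 322. ] 106 85 32.9 z [0.011 0.159]
top mat 2417 med [ 0.5458 -0.2747  0.0107] rect [ 548.6 -275.4] 169 159 3.7 z [0.008 0.014]
scene red 54 med [0.4701 0.0442 0.0712] rect [471.1  42.1] 30 19 81.6 z [0.066 0.074]
scene warmtop 1716 med [0.5839 0.0754 0.0504] rect [553.9  36.3] 167 235 83.6 z [0.048 0.053]
scene lamp 1809 med [0.592  0.0182 0.3483] rect [656.6  14.9] 220 185 81.4 z [0.343 0.354]
scene handle 173 med [0.5903 0.0311 0.2   ] rect [644.6  20.4] 14 213 79.9 z [0.193 0.208]
scene potlid 848 med [0.5872 0.0401 0.1384] rect [628.3 161.5] 225 353 2.8 z [0.136 0.144]
scene matborder 283 med [ 0.5729 -0.2368  0.0094] rect [ 548.9 -272.4] 137 139 12.7 z [0.007 0.012]
scene cork 725 med [ 0.5481 -0.2791  0.0096] rect [ 546.3 -275.6] 119 120 11.7 z [0.007 0.013]
```

View pics/z.png

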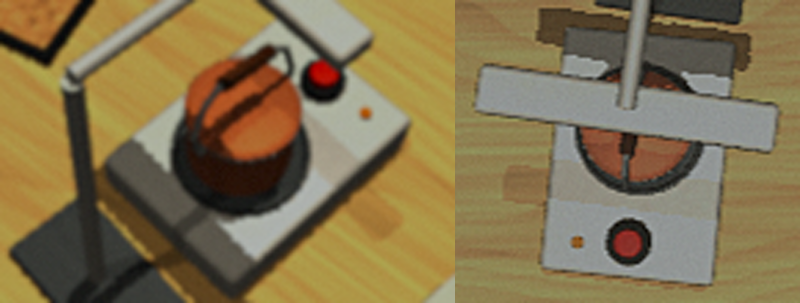

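The crop shows the sleeve spanning roughly along x, with its far half hidden under the lamp bar in the top view. I fit the sleeve, the lid and the lamp bar separately.

Run:
```python
from h import *
H=[];L=[];B=[]
for n in("top","scene"):
    im=cv2.imread(f"pics/{n}0.png"); d=np.load(f"pics/{n}0.npy"); P=pts(n,d); h=cv2.cvtColor(im,cv2.COLOR_BGR2HSV)
    x,y,z=P[...,0],P[...,1],P[...,2]; near=(d>0)&(np.hypot(x-.58,y-.032)<.1)
    m=near&(z>.175)&(z<.212); p=P[m]; H.append(p)
    # line fit
    vx,vy,x0,y0=cv2.fitLine((p[:,:2]).astype(np.float32),cv2.DIST_HUBER,0,.01,.001).ravel()
    s=h[...,1][m]; hh=h[...,0][m]; v=h[...,2][m]
    print(n,"handle",len(p),"yaw",np.degrees(np.arctan2(vy,vx)).round(1),np.round([x0,y0],4),"xrange",np.percentile(p[:,0],[1,99]).round(3), "z hi", np.percentile(p[:,2],[50,98]).round(4))
    br=m&(z>.19)&(h[...,1]>110)
    if br.sum()>4: q=P[br]; print(" sleeve brown",len(q),q.mean(0).round(4),q.min(0).round(3),q.max(0).round(3))
    m=near&(abs(z-.141)<.006)&(h[...,0]<15)&(h[...,1]>110); q=P[m]; L.append(q)
    c,r=cv2.minEnclosingCircle((q[:,:2]*1000).astype(np.float32)); print(" lid",len(q),np.round(c,1),round(r,1),np.median(q[:,2]).round(4))
    m=(d>0)&(np.hypot(x-.59,y-.02)<.13)&(z>.338)&(z<.352)&(x<.625); q=P[m]
    c,wh,a=cv2.minAreaRect((q[:,:2]*1000).astype(np.float32)); print(" bar",np.round(c,1),np.round(wh),round(a,1),np.median(q[:,2]).round(4))
```

```text
top handle 77 yaw -11.3 [0.5733 0.0306] xrange [0.531 0.625] z hi [0.1996 0.206 ]
 sleeve brown 40 [0.5585 0.0344 0.2016] [0.543 0.026 0.195] [0.568 0.041 0.206]
 lid 430 [578.   29.6] 50.0 0.1388
 bar [594.6  21.7] [220.  62.] 81.1 0.349
scene handle 162 yaw -10.9 [0.583  0.0324] xrange [0.535 0.626] z hi [0.1992 0.204 ]
 sleeve brown 108 [0.5832 0.0326 0.1999] [0.553 0.022 0.191] [0.616 0.041 0.205]
 lid 761 [580.9  31.8] 50.7 0.1382
 bar [594.1  24.3] [220.  59.] 81.4 0.3478
```

```bash
python3 -m pendant '[{"claw":0,"travel":[28,-25,0],"twist":0.05},{"claw":0,"travel":[63,-57,0],"twist":0.11},{"claw":0,"travel":[95,-86,0],"twist":0.17},{"claw":0,"travel":[126,-115,0],"twist":0.23},{"claw":0,"travel":[158,-143,0],"twist":0.28},{"claw":0,"travel":[189,-172,0],"twist":0.34},{"claw":0,"travel":[221,-201,0],"twist":0.4},{"claw":0,"travel":[252,-229,0],"twist":0.447},{"claw":0,"travel":[274,-257,0],"twist":0.447},{"claw":0,"travel":[297,-286,0],"twist":0.447},{"claw":0,"travel":[320,-315,0],"twist":0.447},{"claw":0,"travel":[342,-344,0],"twist":0.447}]'
python3 -c "
from h import *
s=telemetry.observe();print(s)"
```

```text
t: 1.3
ee_pos: [0.4114, -0.1626, 0.2312]
tcp_rot: [[0.99, -0.139, -0.0], [-0.139, -0.99, 0.0], [-0.0, -0.0, -1.0]]
ft_force: [0.9, 0.2, -0.6]
gripper_width: -0.0
grasp_force: 0.0
{'t': 1.3, 'joint_pos': array([ 16.07750303,  26.27978015,  -0.7148056 , 120.14757229,
         0.56976166,  33.58587159, -83.00155991]), 'qvel': array([-49.2404562 ,  -1.70028459,   3.17123247,   3.79741904,
        -2.35492037,  -2.76522343, -43.91769046]), 'joint_efforts': array([  4.60624874, -38.52247596,   0.76628404, -10.67363083,
         0.05511075,   0.18798473,   0.8053394 ]), 'ee_pos': array([ 0.41140777, -0.16261582,  0.23116522]), 'tcp_rot': array([[ 9.90356692e-01, -1.38540954e-01, -1.64708229e-04],
       [-1.38540944e-01, -9.90356704e-01,  6.89535460e-05],
       [-1.72672789e-04, -4.54697721e-05, -9.99999984e-01]]), 'ft_force': array([ 0.89775393,  0.23502613, -0.58077096]), 'torque': array([-0.01164486, -0.06673409,  0.04035662]), 'grasp_force': 0.0, 'gripper_width': -3.898011124862067e-05}
```

```bash
python3 -m pendant '[{"claw":0,"travel":[5,-40,0],"twist":0},{"claw":0,"travel":[9,-80,0],"twist":0},{"claw":0,"travel":[14,-120,0],"twist":0},{"claw":0,"travel":[18,-160,0],"twist":0},{"claw":0,"travel":[22,-195,0],"twist":0},{"claw":0,"travel":[24,-213,0],"twist":0},{"claw":0,"travel":[24,-213,35],"twist":0},{"claw":0,"travel":[24,-213,70],"twist":0},{"claw":0,"travel":[24,-213,105],"twist":0},{"claw":0,"travel":[24,-213,130],"twist":0},{"claw":0,"travel":[24,-213,146],"twist":0},{"claw":0,"travel":[24,-213,146],"twist":0}]'
python3 -c "
from h import *
save('scene','s1');im=cv2.imread('pics/s1.png')[130:280,220:400];cv2.imwrite('pics/s1c.png',cv2.resize(im,(720,600),interpolation=2))"
```

```text
t: 2.5
ee_pos: [0.4629, 0.0433, 0.0834]
tcp_rot: [[0.99, -0.138, -0.004], [-0.138, -0.99, -0.001], [-0.004, 0.001, -1.0]]
ft_force: [0.4, -0.2, 1.2]
gripper_width: 0.0002
grasp_force: 0.0
```

View pics/s1c.png

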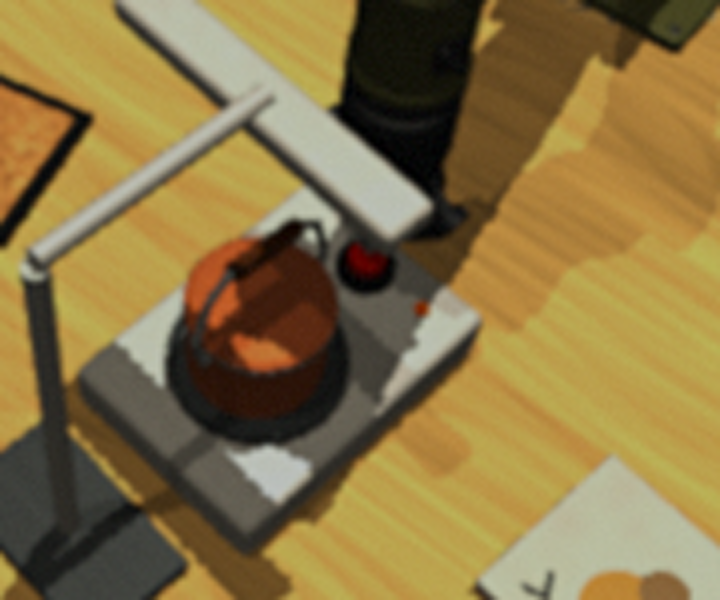

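The shut fingers stand over the switch, which shows at crop (365,260), clear of the pot's handle. Pressing now.

```bash
python3 -m pendant '[{"claw":0,"travel":[0,0,4],"twist":0},{"claw":0,"travel":[0,0,8],"twist":0},{"claw":0,"travel":[0,0,10],"twist":0},{"claw":0,"travel":[0,0,12],"twist":0},{"claw":0,"travel":[0,0,14],"twist":0},{"claw":0,"travel":[0,0,15],"twist":0},{"claw":0,"travel":[0,0,15],"twist":0}]'
```

```text
t: 3.25
ee_pos: [0.4646, 0.0434, 0.0704]
tcp_rot: [[0.99, -0.139, 0.001], [-0.139, -0.99, -0.0], [0.001, -0.0, -1.0]]
ft_force: [0.4, 0.5, 3.0]
gripper_width: 0.0005
grasp_force: 1.4
```

```bash
python3 -m pendant '[{"claw":0,"travel":[0,0,2],"twist":0},{"claw":0,"travel":[0,0,4],"twist":0},{"claw":0,"travel":[0,0,5],"twist":0},{"claw":0,"travel":[0,0,5],"twist":0}]'
```

```text
t: 3.65
ee_pos: [0.4647, 0.0434, 0.0668]
tcp_rot: [[0.99, -0.139, 0.002], [-0.139, -0.99, 0.0], [0.002, -0.0, -1.0]]
ft_force: [-2.9, 1.2, 22.2]
gripper_width: -0.0004
grasp_force: 11.1
```

```bash
python3 -m pendant '[{"claw":0,"travel":[0,0,0],"twist":0},{"claw":0,"travel":[0,0,-15],"twist":0},{"claw":0,"travel":[0,0,-50],"twist":0},{"claw":0,"travel":[0,0,-90],"twist":0},{"claw":20,"travel":[-10,0,-130],"twist":0},{"claw":50,"travel":[-20,0,-160],"twist":0},{"claw":50,"travel":[-20,0,-160],"twist":0}]'
python3 - <<'E'
from h import *
s=telemetry.observe();print(s["joint_pos"].round(2),s["tcp_rot"].round(3))
save('scene','s2');a=cv2.imread('pics/scene0.png');b=cv2.imread('pics/s2.png')
h=cv2.cvtColor(a,cv2.COLOR_BGR2HSV)
print(a[205:210,323:329].reshape(-1,3).max(0),b[205:210,323:329].reshape(-1,3).max(0))
print(a[204:211,326],b[204:211,326])
E
```

```text
t: 4.35
ee_pos: [0.4452, 0.0465, 0.2282]
tcp_rot: [[0.99, -0.138, 0.005], [-0.139, -0.99, 0.001], [0.005, -0.002, -1.0]]
ft_force: [0.6, -0.5, -0.1]
gripper_width: 0.0431
grasp_force: 0.0
[ -12.79   26.82    1.37  119.92   -1.14   32.96 -108.58] [[ 0.99  -0.138  0.005]
 [-0.139 -0.99   0.001]
 [ 0.005 -0.002 -1.   ]]
[157 176 178] [162 182 176]
[[149 173 173]
 [109 148 175]
 [ 50 112 178]
 [ 21  94 173]
 [ 52  97 150]
 [115 133 143]
 [156 173 167]] [[ 72  86  95]
 [ 49  69 104]
 [ 19  51 116]
 [  4  41 114]
 [ 29  52 102]
 [ 66  81  95]
 [ 99 113 114]]
```

```bash
python3 -m pendant '[{"claw":50,"travel":[0,0,-45],"twist":0},{"claw":50,"travel":[0,0,-90],"twist":0},{"claw":50,"travel":[0,0,-135],"twist":0},{"claw":50,"travel":[0,0,-180],"twist":0},{"claw":50,"travel":[0,0,-225],"twist":0},{"claw":50,"travel":[0,0,-270],"twist":0},{"claw":50,"travel":[0,0,-315],"twist":0},{"claw":50,"travel":[0,0,-360],"twist":0},{"claw":50,"travel":[0,0,-405],"twist":0},{"claw":50,"travel":[0,0,-450],"twist":0},{"claw":50,"travel":[0,0,-495],"twist":0},{"claw":50,"travel":[0,0,-540],"twist":0}]'
python3 -c "
from h import *
s=telemetry.observe();print(s['joint_pos'].round(2))"
```

```text
t: 5.6
ee_pos: [0.4427, 0.0473, 0.7358]
tcp_rot: [[0.991, -0.134, 0.02], [-0.134, -0.991, 0.004], [0.019, -0.006, -1.0]]
ft_force: [0.9, -0.2, -0.8]
gripper_width: 0.0503
grasp_force: 0.0
[ -21.44   14.63   17.01   45.35   -5.    119.39 -105.22]
```

```bash
python3 -m pendant '[{"claw":50,"travel":[0,0,-40],"twist":0},{"claw":50,"travel":[0,0,-80],"twist":0},{"claw":50,"travel":[0,0,-120],"twist":0},{"claw":50,"travel":[0,0,-160],"twist":0},{"claw":50,"travel":[0,0,-160],"twist":0}]'
python3 -c "
from h import *
s=telemetry.observe();print(s['joint_pos'].round(2),s['qvel'].round(1))"
```

```text
t: 6.1
ee_pos: [0.4173, 0.0433, 0.7567]
tcp_rot: [[0.989, -0.139, 0.06], [-0.139, -0.99, 0.007], [0.058, -0.015, -0.998]]
ft_force: [-0.3, -0.2, -0.0]
gripper_width: 0.0497
grasp_force: 0.0
[ -27.71   11.58   24.94   46.21   -5.82  119.67 -104.39] [-4.3 -2.5  4.2  2.4  0.3  0.  -0.2]
```

```bash
python3 -m pendant '[{"claw":50,"travel":[30,0,30],"twist":0},{"claw":50,"travel":[30,0,60],"twist":0},{"claw":50,"travel":[30,0,60],"twist":0}]'
python3 -c "
from h import *
s=telemetry.observe();print(s['joint_pos'].round(2),s['qvel'].round(1))"
```

```text
t: 6.4
ee_pos: [0.449, 0.0396, 0.6934]
tcp_rot: [[0.989, -0.139, 0.046], [-0.14, -0.99, 0.005], [0.045, -0.012, -0.999]]
ft_force: [0.2, 1.1, 0.7]
gripper_width: 0.0502
grasp_force: 0.0
[ -27.29   11.97   24.72   57.55   -5.43  108.8  -103.06] [  0.1  -0.9   0.4 -14.4  -1.1   5.1   0.4]
```

```bash
python3 -m pendant '[{"claw":50,"travel":[0,0,-50],"twist":0},{"claw":50,"travel":[0,0,-100],"twist":0},{"claw":50,"travel":[0,0,-600],"twist":0},{"claw":50,"travel":[0,0,-600],"twist":0},{"claw":50,"travel":[0,0,-600],"twist":0},{"claw":50,"travel":[0,0,-600],"twist":0},{"claw":50,"travel":[0,0,-600],"twist":0},{"claw":50,"travel":[0,0,-600],"twist":0},{"claw":50,"travel":[0,0,-600],"twist":0},{"claw":50,"travel":[0,0,-600],"twist":0}]'
python3 -c "
from h import *
s=telemetry.observe();print(s['joint_pos'].round(2),s['qvel'].round(1))"
```

```text
t: 7.4
ee_pos: [0.3863, 0.0336, 0.7774]
tcp_rot: [[0.985, -0.138, 0.105], [-0.14, -0.99, 0.011], [0.103, -0.026, -0.994]]
ft_force: [-0.4, -0.0, 0.3]
gripper_width: 0.0502
grasp_force: 0.0
[ -36.21    7.66   33.81   47.69   -5.29  119.73 -103.74] [-10.7  -3.1   9.9   3.6   0.8  -0.1  -0.3]
```

```bash
python3 -m pendant '[{"claw":50,"travel":[200,0,-600],"twist":0},{"claw":50,"travel":[200,0,-600],"twist":0},{"claw":50,"travel":[200,0,-600],"twist":0},{"claw":50,"travel":[200,0,-600],"twist":0},{"claw":50,"travel":[200,0,-600],"twist":0},{"claw":50,"travel":[200,0,-600],"twist":0}]'
python3 -c "
from h import *
s=telemetry.observe();print(s['joint_pos'].round(2),s['qvel'].round(1))"
```

```text
t: 8.0
ee_pos: [0.4096, 0.0187, 0.7894]
tcp_rot: [[0.979, -0.137, 0.151], [-0.141, -0.99, 0.014], [0.147, -0.035, -0.988]]
ft_force: [-0.3, -0.6, -0.8]
gripper_width: 0.0499
grasp_force: 0.0
[ -27.73    9.33   28.28   43.24   -5.97  119.69 -101.49] [ 9.2  2.1 -6.1 -2.5 -0.5  0.1  2.6]
```

```bash
python3 -m pendant '[{"claw":50,"travel":[400,0,-600],"twist":0},{"claw":50,"travel":[400,0,-600],"twist":0},{"claw":50,"travel":[400,0,-600],"twist":0},{"claw":50,"travel":[400,0,-600],"twist":0},{"claw":50,"travel":[400,0,-600],"twist":0},{"claw":50,"travel":[400,0,-600],"twist":0}]'
python3 -c "
from h import *
s=telemetry.observe();print(s['joint_pos'].round(2),s['qvel'].round(1))"
```

```text
t: 8.6
ee_pos: [0.4687, -0.003, 0.793]
tcp_rot: [[0.971, -0.136, 0.196], [-0.141, -0.99, 0.014], [0.192, -0.042, -0.98]]
ft_force: [-0.6, 0.3, 0.2]
gripper_width: 0.0498
grasp_force: 0.0
[-14.86  14.92  19.79  34.7   -7.57 119.7  -98.64] [10.5  6.2 -6.2 -6.9 -1.4  0.1  3.1]
```

```bash
python3 -m pendant '[{"claw":50,"travel":[300,0,-600],"twist":0},{"claw":50,"travel":[300,0,-600],"twist":0},{"claw":50,"travel":[300,0,-600],"twist":0},{"claw":50,"travel":[300,0,-600],"twist":0},{"claw":50,"travel":[300,0,-600],"twist":0},{"claw":50,"travel":[300,0,-600],"twist":0},{"claw":50,"travel":[300,0,-600],"twist":0},{"claw":50,"travel":[300,0,-600],"twist":0},{"claw":50,"travel":[300,0,-600],"twist":0},{"claw":50,"travel":[300,0,-600],"twist":0},{"claw":50,"travel":[300,0,-600],"twist":0},{"claw":50,"travel":[300,0,-600],"twist":0}]'
python3 -c "
from h import *
s=telemetry.observe();print(s['joint_pos'].round(2),s['qvel'].round(1))"
```

```text
t: 9.8
ee_pos: [0.4779, -0.0249, 0.8067]
tcp_rot: [[0.961, -0.135, 0.242], [-0.142, -0.99, 0.013], [0.238, -0.047, -0.97]]
ft_force: [0.3, 0.3, -0.5]
gripper_width: 0.0504
grasp_force: 0.0
[-10.59  15.49  18.51  31.4   -8.31 119.69 -96.39] [ 1.7  0.2 -0.8 -0.3  0.   0.   1. ]
```

```bash
python3 -m pendant '[{"claw":50,"travel":[200,0,-600],"twist":0},{"claw":50,"travel":[200,0,-600],"twist":0},{"claw":50,"travel":[200,0,-600],"twist":0}]' | grep rot
python3 -m pendant '[{"claw":50,"travel":[200,0,-600],"twist":0},{"claw":50,"travel":[200,0,-600],"twist":0},{"claw":50,"travel":[200,0,-600],"twist":0}]'| grep rot
python3 -m pendant '[{"claw":50,"travel":[200,0,-600],"twist":0},{"claw":50,"travel":[200,0,-600],"twist":0}]'| grep rot
python3 -m pendant '[{"claw":50,"travel":[200,0,-600],"twist":0},{"claw":50,"travel":[200,0,-600],"twist":0}]'
python3 -c "
from h import *
s=telemetry.observe();print(s['joint_pos'].round(2),s['qvel'].round(1))"
```

```text
tcp_rot: [[0.948, -0.134, 0.29], [-0.143, -0.99, 0.011], [0.285, -0.052, -0.957]]
tcp_rot: [[0.934, -0.132, 0.332], [-0.143, -0.99, 0.009], [0.327, -0.056, -0.943]]
tcp_rot: [[0.919, -0.131, 0.373], [-0.143, -0.99, 0.006], [0.368, -0.059, -0.928]]
t: 10.8
ee_pos: [0.4123, -0.0384, 0.8821]
tcp_rot: [[0.902, -0.129, 0.413], [-0.144, -0.99, 0.004], [0.408, -0.063, -0.911]]
ft_force: [-0.3, 0.4, 1.0]
gripper_width: 0.0496
grasp_force: 0.0
[-16.9    7.64  26.51  29.01  -8.29 119.7  -95.2 ] [-12.9  -8.3  11.9   5.1   2.4   0.    0.9]
```

```bash
python3 -m pendant '[{"claw":50,"travel":[200,0,-600],"twist":0},{"claw":50,"travel":[200,0,-600],"twist":0}]' | grep rot
python3 -m pendant '[{"claw":50,"travel":[200,0,-600],"twist":0},{"claw":50,"travel":[200,0,-600],"twist":0}]'| grep rot
python3 -m pendant '[{"claw":50,"travel":[200,0,-600],"twist":0},{"claw":50,"travel":[200,0,-600],"twist":0}]'| grep rot
python3 -m pendant '[{"claw":50,"travel":[200,0,-600],"twist":0},{"claw":50,"travel":[200,0,-600],"twist":0}]'| grep rot
python3 -m pendant '[{"claw":50,"travel":[200,0,-600],"twist":0},{"claw":50,"travel":[200,0,-600],"twist":0}]'
python3 -c "
from h import *
s=telemetry.observe();print(s['joint_pos'].round(2),s['qvel'].round(1))"
```

```text
tcp_rot: [[0.884, -0.128, 0.45], [-0.144, -0.99, 0.002], [0.446, -0.066, -0.893]]
tcp_rot: [[0.864, -0.126, 0.488], [-0.144, -0.99, -0.001], [0.483, -0.07, -0.873]]
tcp_rot: [[0.842, -0.125, 0.525], [-0.145, -0.989, -0.002], [0.519, -0.074, -0.851]]
tcp_rot: [[0.823, -0.115, 0.556], [-0.139, -0.99, 0.002], [0.551, -0.079, -0.831]]
t: 11.8
ee_pos: [0.3328, -0.0514, 0.9506]
tcp_rot: [[0.808, -0.117, 0.578], [-0.143, -0.99, -0.001], [0.572, -0.082, -0.816]]
ft_force: [-0.1, -1.6, 0.1]
gripper_width: 0.0495
grasp_force: 0.0
[-9.000e-02 -4.800e-01  2.020e+00  2.548e+01 -1.200e+00  1.197e+02
 -9.720e+01] [ 1.038e+02 -2.200e+00 -9.600e+01 -3.500e+00 -4.800e+00  1.000e-01
  2.800e+00]
```

```bash
python3 -m pendant '[{"claw":60,"travel":[0,0,5],"twist":0},{"claw":60,"travel":[-8,-2,20],"twist":0},{"claw":60,"travel":[-16,-3,42],"twist":0.03},{"claw":60,"travel":[-33,-6,84],"twist":0.06},{"claw":60,"travel":[-49,-10,125],"twist":0.09},{"claw":60,"travel":[-66,-13,167],"twist":0.09},{"claw":60,"travel":[-82,-16,209],"twist":0.09},{"claw":60,"travel":[-99,-20,250],"twist":0.09},{"claw":60,"travel":[-115,-23,292],"twist":0.09},{"claw":60,"travel":[-132,-26,334],"twist":0.09},{"claw":60,"travel":[-148,-29,375],"twist":0.09},{"claw":60,"travel":[-148,-29,375],"twist":0.09}]'
python3 -c "
from h import *
s=telemetry.observe();print(s['joint_pos'].round(2),s['qvel'].round(1))
R=s['tcp_rot'];print(R.T@(np.array([.501,.032,.303])-s['ee_pos']),R.T@[.982,-.19,0])"
```

```text
t: 13.0
ee_pos: [0.4291, -0.0029, 0.5522]
tcp_rot: [[0.805, -0.193, 0.562], [-0.231, -0.973, -0.003], [0.547, -0.127, -0.827]]
ft_force: [0.4, 0.0, 0.3]
gripper_width: 0.06
grasp_force: 0.0
[  -0.35   -9.78   -7.63  112.21    5.09   43.75 -114.28] [  0.2  -2.4   1.6 -13.6  -0.4   4.3   1.9]
[-0.08664955 -0.01613417  0.24643868] [ 0.83388751 -0.00424776  0.55230207]
```

```bash
python3 -m pendant '[{"claw":60,"travel":[-12,-2,34],"twist":0},{"claw":60,"travel":[-26,-5,74],"twist":0},{"claw":60,"travel":[-40,-8,114],"twist":0},{"claw":60,"travel":[-54,-10,154],"twist":0},{"claw":60,"travel":[-68,-13,194],"twist":0},{"claw":60,"travel":[-80,-15,228],"twist":0},{"claw":60,"travel":[-87,-16,246],"twist":0},{"claw":60,"travel":[-87,-16,246],"twist":0}]'
python3 - <<'E'
from h import *
s=telemetry.observe();print(s['joint_pos'].round(2))
R=s['tcp_rot'];g=s['ee_pos']-.019*R[:,2]
print(R.T@(np.array([.577,.032,.196])-g),R.T@[.982,-.19,0])
im,d=save('wrist','w1');P=pts('wrist',d);x,y,z=np.moveaxis(P,-1,0)
m=(d>0)&(np.hypot(x-.58,y-.032)<.09)&(z>.175)&(z<.215);p=P[m]
if len(p)>5:
  v=cv2.fitLine(p[:,:2].astype(np.float32),2,0,.01,.001).ravel();print(len(p),v,np.degrees(np.arctan2(v[1],v[0])),np.percentile(p,[2,50,98],axis=0).round(4))
save('scene','s3');b=cv2.imread('pics/s3.png')[110:280,200:400];a=cv2.imread('pics/w1.png')
cv2.imwrite('pics/c3.png',np.hstack([cv2.resize(b,(400,340)),cv2.resize(a,(400,340))]))
E
```

```text
t: 13.8
ee_pos: [0.5159, 0.0362, 0.3352]
tcp_rot: [[0.812, -0.191, 0.551], [-0.225, -0.974, -0.006], [0.538, -0.119, -0.835]]
ft_force: [-1.0, 0.7, 0.1]
gripper_width: 0.06
grasp_force: 0.0
[ -30.88   14.29   21.35  131.83   37.74    2.59 -152.01]
[-0.02431065  0.00892916  0.16887007] [ 0.84055601 -0.00255717  0.54210982]
857 [ 0.9821807  -0.18793882  0.57348883  0.03298704] -10.8325205 [[0.5328 0.0228 0.1816]
 [0.573  0.0331 0.2005]
 [0.6174 0.0425 0.2031]]
```

View pics/c3.png

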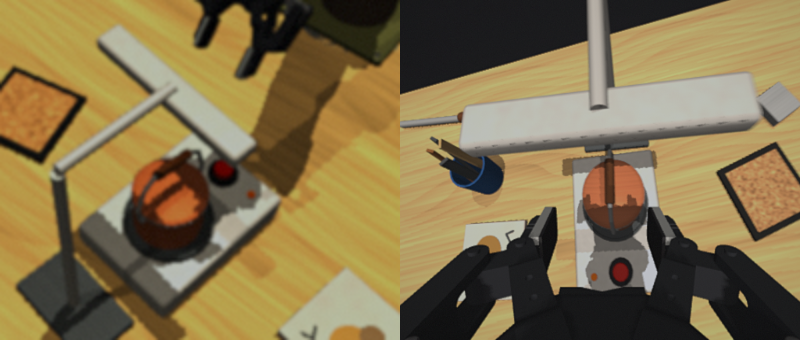

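The scene shows the gripper clear of the lamp and aimed at the sleeve. However, joint 6 (2.6°) and joint 7 (-152°) are both at their limits. I'll back up and turn the tool half round, which gives the same grasp, so that joint 5 has room to flip.

```bash
python3 -m pendant '[{"claw":40,"travel":[20,-4,-32],"twist":0},{"claw":40,"travel":[40,-9,-63],"twist":-0.1},{"claw":40,"travel":[54,-12,-84],"twist":-0.24},{"claw":40,"travel":[54,-12,-84],"twist":-0.38},{"claw":40,"travel":[54,-12,-84],"twist":-0.52},{"claw":40,"travel":[54,-12,-84],"twist":-0.66},{"claw":40,"travel":[54,-12,-84],"twist":-0.8},{"claw":40,"travel":[54,-12,-84],"twist":-0.94},{"claw":40,"travel":[54,-12,-84],"twist":-1.08},{"claw":40,"travel":[54,-12,-84],"twist":-1.22},{"claw":40,"travel":[54,-12,-84],"twist":-1.36},{"claw":40,"travel":[54,-12,-84],"twist":-1.5}]'
python3 -c "
from h import *
s=telemetry.observe();print(s['joint_pos'].round(2),s['qvel'].round(1))"
```

```text
t: 15.1
ee_pos: [0.5144, 0.0321, 0.4396]
tcp_rot: [[0.251, 0.793, 0.556], [0.954, -0.298, -0.005], [0.162, 0.532, -0.831]]
ft_force: [0.1, -0.4, 0.2]
gripper_width: 0.0404
grasp_force: 0.0
[  3.43   4.83 -18.94 119.04  24.09  25.47 -51.42] [  9.9   0.5 -11.   -0.3   3.    0.7  76.5]
```

```bash
python3 -m pendant '[{"claw":40,"travel":[0,0,0],"twist":-0.14},{"claw":40,"travel":[0,0,0],"twist":-0.28},{"claw":40,"travel":[0,0,0],"twist":-0.42},{"claw":40,"travel":[0,0,0],"twist":-0.56},{"claw":40,"travel":[0,0,0],"twist":-0.7},{"claw":40,"travel":[0,0,0],"twist":-0.84},{"claw":40,"travel":[0,0,0],"twist":-0.98},{"claw":40,"travel":[0,0,0],"twist":-1.12},{"claw":40,"travel":[0,0,0],"twist":-1.26},{"claw":40,"travel":[0,0,0],"twist":-1.4},{"claw":40,"travel":[0,0,0],"twist":-1.54},{"claw":40,"travel":[0,0,0],"twist":-1.64}]'
python3 -c "
from h import *
s=telemetry.observe();print(s['joint_pos'].round(2),s['qvel'].round(1))
R=s['tcp_rot'];g=s['ee_pos']-.019*R[:,2]
print(R.T@(np.array([.577,.032,.196])-g-.12*R[:,2]),R.T@[.982,-.19,0])"
```

```text
t: 16.3
ee_pos: [0.5144, 0.0321, 0.4396]
tcp_rot: [[-0.808, 0.196, 0.556], [0.232, 0.973, -0.006], [-0.542, 0.124, -0.831]]
ft_force: [-0.7, -0.3, 0.4]
gripper_width: 0.0401
grasp_force: 0.0
[ 15.57   5.65 -32.54 118.61  28.1   26.53  38.58] [ 7.6  0.6 -8.6 -0.2  2.7  0.8 52.7]
[ 0.08140952 -0.01813966  0.13634089] [-0.8373383   0.00757612  0.54702027]
```

```bash
python3 -m pendant '[{"claw":60,"travel":[12,-3,20],"twist":0},{"claw":60,"travel":[24,-5,40],"twist":0},{"claw":60,"travel":[36,-8,60],"twist":0},{"claw":60,"travel":[48,-11,80],"twist":0},{"claw":60,"travel":[60,-13,100],"twist":0},{"claw":60,"travel":[70,-16,118],"twist":0},{"claw":60,"travel":[81,-18,136],"twist":0},{"claw":60,"travel":[81,-18,136],"twist":0},{"claw":60,"travel":[81,-18,136],"twist":0},{"claw":60,"travel":[81,-18,136],"twist":0}]'
python3 -c "
from h import *
s=telemetry.observe();print(s['joint_pos'].round(2),s['qvel'].round(1))
R=s['tcp_rot'];g=s['ee_pos']-.019*R[:,2]
print(R.T@(np.array([.577,.032,.196])-g-.12*R[:,2]),R.T@[.982,-.19,0])"
```

```text
t: 17.3
ee_pos: [0.5208, 0.0324, 0.2789]
tcp_rot: [[-0.808, 0.201, 0.554], [0.238, 0.971, -0.005], [-0.539, 0.127, -0.833]]
ft_force: [0.2, 1.4, -0.5]
gripper_width: 0.0601
grasp_force: 0.0
[  2.94  21.61 -23.03 135.44 115.71  19.44 -51.9 ] [-2.9 -0.8  3.1 -0.4 -0.7 -0.4  0.2]
[-0.00088745  0.0003121  -0.00087291] [-0.83886221  0.01263628  0.54458655]
```

```bash
python3 -m pendant '[{"claw":60,"travel":[0,0,15],"twist":0},{"claw":60,"travel":[0,0,33],"twist":0},{"claw":60,"travel":[0,0,50],"twist":0},{"claw":60,"travel":[0,0,67],"twist":0},{"claw":60,"travel":[0,0,82],"twist":0},{"claw":60,"travel":[0,0,96],"twist":0},{"claw":60,"travel":[0,0,108],"twist":0},{"claw":60,"travel":[0,0,116],"twist":0},{"claw":60,"travel":[0,0,119],"twist":0},{"claw":60,"travel":[0,0,119],"twist":0}]'
python3 - <<'E'
from h import *
s=telemetry.observe();print(s['joint_pos'].round(2),s['qvel'].round(1))
R=s['tcp_rot'];g=s['ee_pos']-.019*R[:,2]
print(R.T@(np.array([.577,.032,.196])-g),R.T@[.982,-.19,0])
im,d=save('wrist','w2');save('scene','s4');b=cv2.imread('pics/s4.png')[110:280,200:400];a=cv2.imread('pics/w2.png')
cv2.imwrite('pics/c4.png',np.hstack([cv2.resize(b,(400,340)),cv2.resize(a,(400,340))]))
E
```

```text
t: 18.3
ee_pos: [0.5855, 0.0333, 0.1777]
tcp_rot: [[-0.811, 0.198, 0.551], [0.234, 0.972, -0.005], [-0.537, 0.125, -0.835]]
ft_force: [0.7, 0.0, -0.0]
gripper_width: 0.0601
grasp_force: 0.0
[  7.32  39.2  -29.78 131.84 129.96  32.84 -61.82] [-0.2 -0.6 -0.3  0.7  0.1 -0.2 -0.3]
[-0.00321296 -0.00065353 -0.00090384] [-0.84061122  0.00953559  0.54194636]
```

View pics/c4.png

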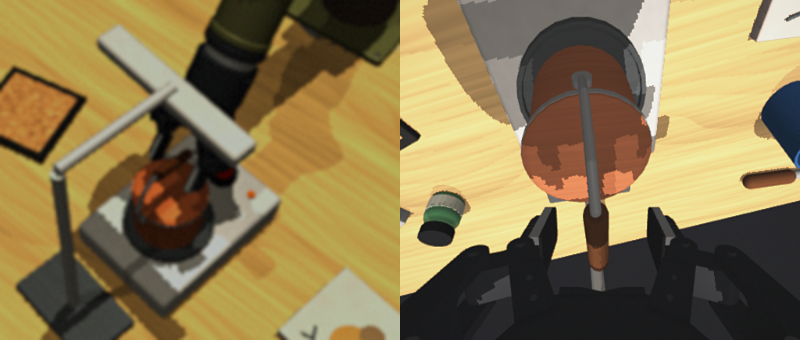

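The sleeve lies midway between the open pads, at wrist crop (597,240), and the body is clear of the lamp. Closing.

```bash
python3 -m pendant '[{"claw":30,"travel":[0,0,0],"twist":0},{"claw":15,"travel":[0,0,0],"twist":0},{"claw":0,"travel":[0,0,0],"twist":0},{"claw":0,"travel":[0,0,0],"twist":0},{"claw":0,"travel":[0,0,0],"twist":0},{"claw":0,"travel":[0,0,0],"twist":0},{"claw":0,"travel":[0,0,0],"twist":0}]'
```

```text
t: 19.1
ee_pos: [0.5854, 0.033, 0.1778]
tcp_rot: [[-0.81, 0.198, 0.551], [0.234, 0.972, -0.005], [-0.537, 0.125, -0.834]]
ft_force: [-2.1, -2.9, 5.4]
gripper_width: 0.0127
grasp_force: 58.5
```

```bash
python3 -m pendant '[{"claw":0,"travel":[-2,0.5,-3],"twist":0},{"claw":0,"travel":[-5,1,-8],"twist":0},{"claw":0,"travel":[-8,2,-12],"twist":0},{"claw":0,"travel":[-8,2,-17],"twist":0},{"claw":0,"travel":[-8,2,-25],"twist":0},{"claw":0,"travel":[-8,2,-35],"twist":0},{"claw":0,"travel":[-8,2,-45],"twist":0},{"claw":0,"travel":[-8,2,-53],"twist":0},{"claw":0,"travel":[-8,2,-57],"twist":0},{"claw":0,"travel":[-8,2,-57],"twist":0}]'
python3 - <<'E'
from h import *
s=telemetry.observe();print(s['joint_pos'].round(2))
R=s['tcp_rot'];g=s['ee_pos']-.019*R[:,2];print(g)
print(R.T@(np.array([.542,-.272,g[2]])-g), R[2])
a,d=save('wrist','w3');save('scene','s5');b=cv2.imread('pics/s5.png')[110:280,200:400];a=cv2.imread('pics/w3.png')
cv2.imwrite('pics/c5.png',np.hstack([cv2.resize(b,(400,340)),cv2.resize(a,(400,340))]))
E
```

```text
t: 20.1
ee_pos: [0.5606, 0.0339, 0.2304]
tcp_rot: [[-0.811, 0.197, 0.552], [0.233, 0.972, -0.004], [-0.537, 0.125, -0.834]]
ft_force: [1.4, -0.1, -6.1]
gripper_width: 0.0124
grasp_force: 58.4
[  5.48  30.64 -26.79 133.   123.73  25.77 -57.71]
[0.55015514 0.03393434 0.24622234]
[-0.06481534 -0.29908402 -0.00317007] [-0.53716532  0.12525172 -0.83412555]
```

View pics/c5.png

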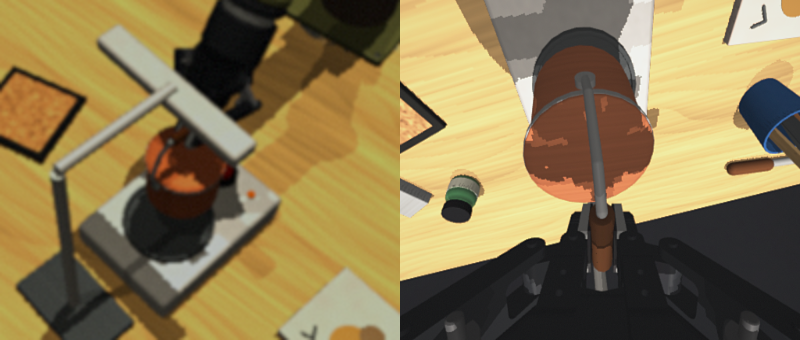

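The pot is off the plate and hangs level. Moving it sideways to the mat, with a slight detour away from the lamp bar.

```bash
python3 -m pendant '[{"claw":0,"travel":[5,-10,-4],"twist":0},{"claw":0,"travel":[5,-30,-8],"twist":0},{"claw":0,"travel":[1,-58,-9],"twist":0},{"claw":0,"travel":[-6,-88,-9],"twist":0},{"claw":0,"travel":[-13,-118,-9],"twist":0},{"claw":0,"travel":[-20,-148,-9],"twist":0},{"claw":0,"travel":[-27,-178,-9],"twist":0},{"claw":0,"travel":[-35,-208,-9],"twist":0},{"claw":0,"travel":[-45,-238,-7],"twist":0},{"claw":0,"travel":[-55,-268,-5],"twist":0},{"claw":0,"travel":[-62,-290,-4],"twist":0},{"claw":0,"travel":[-65,-299,-3],"twist":0}]'
python3 - <<'E'
from h import *
s=telemetry.observe();print(s['joint_pos'].round(2))
R=s['tcp_rot'];g=s['ee_pos']-.019*R[:,2];print(g)
print(R.T@(np.array([.542,-.272,.165])-g), R[2])
E
```

```text
t: 21.4
ee_pos: [0.5525, -0.2767, 0.229]
tcp_rot: [[-0.809, 0.203, 0.551], [0.237, 0.971, -0.009], [-0.537, 0.123, -0.834]]
ft_force: [-1.1, -0.9, -4.5]
gripper_width: 0.012
grasp_force: 58.5
[ 49.57  35.27 -29.23 120.36 153.22   2.54 -47.37]
[ 0.54204782 -0.2764902   0.24482093]
[ 0.04397404 -0.00548214  0.06654154] [-0.53706997  0.12320168 -0.83449218]
```

```bash
python3 -m pendant '[{"claw":0,"travel":[8,-1,12],"twist":0},{"claw":0,"travel":[18,-2,27],"twist":0},{"claw":0,"travel":[28,-3,42],"twist":0},{"claw":0,"travel":[38,-4,57],"twist":0},{"claw":0,"travel":[44,-5,66],"twist":0},{"claw":0,"travel":[44,-5,66],"twist":0},{"claw":0,"travel":[44,-5,66],"twist":0}]'
python3 - <<'E'
from h import *
s=telemetry.observe();print(s['joint_pos'].round(2))
R=s['tcp_rot'];g=s['ee_pos']-.019*R[:,2];print(g)
print(R.T@(np.array([.542,-.272,.149])-g), R[2])
for n in('scene','top'):
    im,d=save(n,n+'6');P=pts(n,d);h=cv2.cvtColor(im,cv2.COLOR_RGB2HSV);x,y,z=np.moveaxis(P,-1,0)
    m=(d>0)&(np.hypot(x-.547,y+.274)<.09)&(h[...,0]<15)&(h[...,1]>110)&(z>.088)&(z<.125); q=P[m]
    A=np.c_[q[:,:2],np.ones(len(q))];c=np.linalg.lstsq(A,q[:,2],rcond=None)[0]
    ci,r=cv2.minEnclosingCircle((q[:,:2]*1000).astype(np.float32));print(n,len(q),np.median(q,0).round(4),np.round(ci,1),r,"slope deg",np.degrees(c[:2]).round(1))
b=cv2.imread('pics/scene6.png')[60:260,120:370];cv2.imwrite('pics/c6.png',cv2.resize(b,(625,500)))
E
```

```text
t: 22.1
ee_pos: [0.5528, -0.2667, 0.1504]
tcp_rot: [[-0.811, 0.197, 0.551], [0.233, 0.972, -0.004], [-0.537, 0.125, -0.834]]
ft_force: [-0.0, 0.0, -4.5]
gripper_width: 0.0123
grasp_force: 58.7
[ 50.51  45.1  -33.47 124.33 155.82  15.73 -46.81]
[ 0.54236378 -0.26659608  0.16628568]
[ 0.00830798 -0.00749388  0.01424601] [-0.53654838  0.1254036  -0.83449971]
scene 677 [ 0.5559 -0.2539  0.1105] [ 549.4 -267. ] 53.30541229248047 slope deg [-2.7 -5.7]
top 600 [ 0.5636 -0.255   0.112 ] [ 548.4 -267.7] 50.72980880737305 slope deg [-0.9 -0.7]
```

View pics/c6.png

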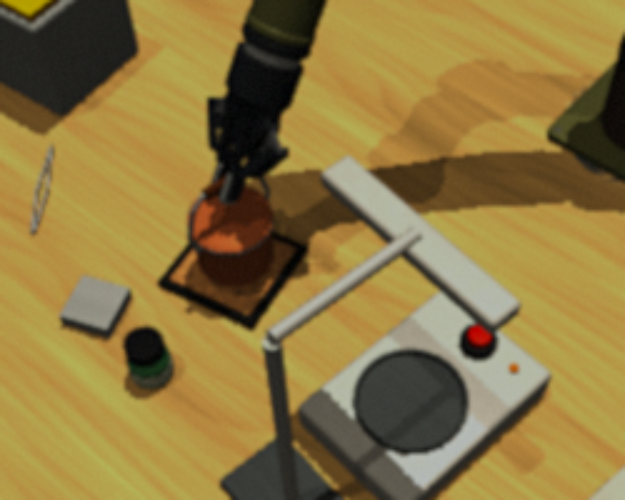

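The pot hangs upright over the mat at crop (235,230), about 16 mm up and centred to within 7 mm. Lowering.

```bash
python3 -m pendant '[{"claw":0,"travel":[2,-2,3],"twist":0},{"claw":0,"travel":[4,-5,6],"twist":0},{"claw":0,"travel":[6,-7,9],"twist":0},{"claw":0,"travel":[7,-8,11],"twist":0},{"claw":0,"travel":[7,-8,11],"twist":0}]'
python3 -m pendant '[{"claw":0,"travel":[0.5,0,1],"twist":0},{"claw":0,"travel":[1,0,2],"twist":0},{"claw":0,"travel":[1,0,2],"twist":0},{"claw":0,"travel":[1,0,2],"twist":0}]'
```

```text
t: 22.7
ee_pos: [0.551, -0.2733, 0.1357]
tcp_rot: [[-0.811, 0.198, 0.55], [0.234, 0.972, -0.004], [-0.536, 0.126, -0.835]]
ft_force: [0.8, -0.2, -5.6]
gripper_width: 0.0126
grasp_force: 58.8
t: 23.1
ee_pos: [0.5516, -0.2728, 0.1341]
tcp_rot: [[-0.811, 0.197, 0.551], [0.234, 0.972, -0.004], [-0.536, 0.125, -0.835]]
ft_force: [-0.5, 0.1, -5.1]
gripper_width: 0.0123
grasp_force: 58.8
```

```bash
python3 -m pendant '[{"claw":0,"travel":[0.5,0,1],"twist":0},{"claw":0,"travel":[1,0,1.8],"twist":0},{"claw":0,"travel":[1,0,1.8],"twist":0}]' | egrep 'ee|ft'
python3 -m pendant '[{"claw":0,"travel":[0.5,0,0.8],"twist":0},{"claw":0,"travel":[0.5,0,0.8],"twist":0}]' | egrep 'ee|ft'
```

```text
ee_pos: [0.5518, -0.2727, 0.132]
ft_force: [0.7, -0.1, -5.7]
ee_pos: [0.5524, -0.2732, 0.1319]
ft_force: [-2.4, -0.8, 3.0]
```

```bash
python3 -m pendant '[{"claw":14,"travel":[0,0,0],"twist":0},{"claw":25,"travel":[0,0,0],"twist":0},{"claw":40,"travel":[0,0,0],"twist":0},{"claw":50,"travel":[0,0,0],"twist":0},{"claw":50,"travel":[0,0,0],"twist":0},{"claw":50,"travel":[0,0,-15],"twist":0},{"claw":50,"travel":[0,0,-35],"twist":0},{"claw":50,"travel":[0,0,-60],"twist":0},{"claw":50,"travel":[0,0,-90],"twist":0},{"claw":50,"travel":[0,0,-120],"twist":0},{"claw":50,"travel":[0,0,-140],"twist":0},{"claw":50,"travel":[0,0,-140],"twist":0}]'
python3 - <<'E'
from h import *
print(telemetry.observe()['qvel'].round(0))
for n in('top',):
    im,d=save(n,n+'7');P=pts(n,d);h=cv2.cvtColor(im,cv2.COLOR_RGB2HSV);x,y,z=np.moveaxis(P,-1,0)
    m=(d>0)&(np.hypot(x-.547,y+.274)<.09)&(h[...,0]<15)&(h[...,1]>110)&(z>.085)&(z<.12); q=P[m]
    ci,r=cv2.minEnclosingCircle((q[:,:2]*1000).astype(np.float32));print(n,len(q),np.median(q,0).round(4),np.round(ci,1),r)
    for nm,u0,u1,v0,v1 in [("jar",325,358,128,160),("block",364,402,132,168),("cup",115,160,130,170)]:
        k=np.zeros(d.shape,bool);k[v0:v1,u0:u1]=1;p=P[k&(d>0)&(z>.007)];print(nm,len(p),np.median(p,0).round(4))
b=cv2.imread('pics/top7.png');save('scene','s7');c=cv2.imread('pics/s7.png')
cv2.imwrite('pics/c7.png',np.hstack([cv2.resize(b,(400,300)),cv2.resize(c,(400,300))]))
E
```

```text
t: 24.8
ee_pos: [0.4734, -0.2726, 0.2504]
tcp_rot: [[-0.81, 0.198, 0.552], [0.233, 0.972, -0.008], [-0.538, 0.122, -0.834]]
ft_force: [0.5, -0.5, 0.1]
gripper_width: 0.0499
grasp_force: 0.0
[-2.  3.  1. -1.  0.  2. -0.]
top 1026 [ 0.5441 -0.2684  0.0927] [ 547.1 -275.3] 53.61058807373047
jar 349 [ 0.7149 -0.2392  0.0637]
block 586 [ 0.7007 -0.3558  0.0223]
cup 792 [0.7052 0.3111 0.0772]
```

View pics/c7.png

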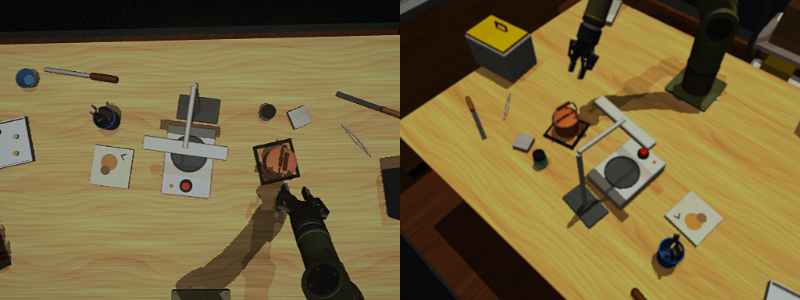

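The pot stands upright and centred on the mat at (547,-275) mm. The jar, block and cup have not moved, and the gripper is clear.

```bash
python3 -c "
from workcell import workorder;print(workorder.finish_job())"
```

```text
the job is handed in; nothing more can be done
None
```

I pressed the switch to its stop (22 N), lifted the copper pot out from under the light, stood it upright on the cork mat about 1 mm off centre, and handed in at about 25 s. The cup, jar and block didn't move, though I couldn't confirm from the pictures that the warmer's light went out.

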